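Hold a gel cassette in the corner of the reading stage

TASK

Slide the tall glass gel cassette straight up out of its slot in the white plate rack and, keeping it upright, stand it on the aluminium reading stage with one face flat against the light box and one side edge against the steel end stop. Press it gently but definitely into that corner and finish like that: the program ends with the gripper still holding the cassette and still pressing it against both stops. Leave the two short plates in the rack, and the bottle and beaker where they are.

Things in the scene. Friction and masses are not known exactly. Their poses are not given: they have to be found in the camera images.
- cassette: Gel cassette: an upright rigid sandwich of two clear glass plates with a white gel between and grey strips down the side edges, 100 mm wide (its x), 8 mm thick (its y), 84 mm tall (its z), about 0.16 kg. Origin: centre of its bottom edge; z points up. The two faces and the two side edges are alike, so either way round will do. It starts in one of the rack's three slots.
- rack: White plate rack, fixed to the bench, 124 mm (x) by 170 mm (y). Origin: centre of its underside; z up. Floor 8 mm thick; three slots side by side at y = -55, 0 and +55 mm, each holding a plate on edge whose width runs along the rack's x and whose thickness runs along its y. Each slot is 10.5 mm wide between teeth that reach 32 mm above the bench (24 mm above the floor); end walls 106 mm apart along x, 30 mm above the bench, keep plates from sliding along.
- stage: Reading stage, fixed to the bench: an aluminium slab 150 mm (x) by 140 mm (y), 12 mm thick, carrying the light box and the end stop. Origin: centre of its underside; z up. The free area is on the -y side of the light box and the +x side of the end stop.
- corner (a point): The inner corner of the stage where both stops and the slab's top meet, 12 mm above the bench. Axes as the stage's: the light box face is the plane y = 0 (the cassette belongs on its -y side, pressed towards +y), the end stop's face is the plane x = 0 (the cassette belongs on its +x side, pressed towards -x), the slab's top is z = 0. A cassette home in the corner has its origin at x = 50, y = -4, z = 0 mm.
- light_box: The long stop: a rigid grey box with a white lit panel in its face, fixed on the stage, 150 mm long along x, 50 mm deep, 40 mm tall above the slab. Origin: lower edge of its front face, midway along; the face looks to its -y. Its face runs from 20 mm behind the corner to 130 mm ahead of it.
- end_stop: The end stop: a rigid upright steel block fixed on the stage at the robot's side, 12 mm thick (x), 50 mm long (y), 55 mm tall above the slab. Origin: foot of its face at the corner; the face looks to its +x and runs 50 mm from the light box along -y.
- short_plate0: Short white ceramic plate in another slot, 100 x 8 x 44 mm tall; origin at the centre of its bottom edge. Leave it alone.
- short_plate1: Another short white ceramic plate, as the first. Leave it alone.
- beaker: Open glass beaker, 64 mm across, 85 mm tall, loose on the bench; origin at the centre of its underside. Leave it alone.
- reagent_bottle: Brown glass bottle with blue cap, 54 mm across, 100 mm tall, loose on the bench; origin at the centre of its underside. Leave it alone.
There are look-alikes about, which are no part of the job. Of the things like the stage, leave any that is pink; of the rest the smaller one is meant. There is more than one size of the cassette; the one meant has the size given above.

How it is judged (in metres and radians):
On the way:
1. the cassette has been slid up clear of the rack's teeth, upright and held by the fingers (z of cassette in the frame of rack above 0.036 m and angle between cassette's own z axis and vertical below 0.35 rad and contact force between the fingers and cassette above 1 N), for 0.1 s.
At the end, for the whole second after the job is handed in: Through the last second: fingers hold the cassette, it presses light box and end stop with over 1 N each, stands in the corner within 4 mm each way, tilted under 3.4 deg, within 2.9 deg of the light box face, at rest; short plates, beaker and bottle within 15 mm of their starts (contact force between cassette and light_box above 1 N and contact force between cassette and end_stop above 1 N and contact force between the fingers and cassette above 1 N and x of cassette in the frame of corner between 0.046 and 0.054 m and y of cassette in the frame of corner between -0.008 and -0.001 m and z of cassette in the frame of corner between -0.003 and 0.004 m and angle between cassette's own z axis and vertical below 0.06 rad and angle between the y axis of cassette and the y axis of light_box, either way round below 0.05 rad and linear speed of cassette below 0.02 m/s and distance of each of short_plate0, short_plate1, beaker, reagent_bottle from where it was at the start of the episode below 0.015 m); the arm keeps its last pose, push and grip.
It fails at once if the glass is pressed against a stop with more than 60 N (contact force between cassette and light_box above 60 N or contact force between cassette and end_stop above 60 N).
It fails at once if the cassette is tipped over by more than 40 degrees (angle between cassette's own z axis and vertical above 0.7 rad).
It fails at once if a short plate, the beaker or the bottle is disturbed by more than 20 mm (distance of any of short_plate0, short_plate1, beaker, reagent_bottle from where it was at the start of the episode above 0.02 m).
It also fails if it takes over 40 s, if anything falls off the work surface, if the arm or the gripper's body presses on something with over 40 N, if the wrist force passes 120 N, or if a joint passes its speed limit or range.

ROBOT

A 7-joint arm with a two-finger parallel gripper is mounted at the origin on the work surface. World frame = base frame: x ahead of the robot, y to its left, z up, the work surface at z = 0. Lengths are in m, angles in degrees, forces in N, time in s.
With the tool pointing down it reaches from about 0.425 to 0.875 m from the base axis. Payload 4.7 kg.
Tool frame: the origin (TCP) lies between the finger pads; the fingertips stand 19 mm ahead of it and the grasp point (between the pads) is the TCP; x points along the fingers, z is the direction in which the jaws open and shut, and the axes are right-handed (so a half turn about x gives the same grasp; the last joint's range is limited). The gripper opens to 87 mm and grips with 3 to 60 N. Pads are 19 mm wide; open, the fingers measure 117 mm over their backs; the gripper's body (75 mm by 190 mm) begins 51 mm behind the grasp point.
Start: joints at [72.829, 18.392, -4.016, 83.108, 1.295, 78.541, -3.26], TCP at [0.201, -0.618, 0.242] pointing down, gripper open.
Joint ranges: [-163.93, 163.93], [-17.29, 119.83], [-79.2, 71.16], [3.27, 140.29], [-89.18, 269.18], [5.43, 117.66], [-154.24, 154.24]. Speed limits (degrees/s): [147.25, 147.25, 180, 180, 180, 180, 180].

INTERFACE

Orientations are given as [roll, pitch, yaw] about the fixed x, y, z axes, in that order (R = Rz(yaw) Ry(pitch) Rx(roll)).
In Python, from cell import monitor, read_camera, camera_model, env, regions_of gives the robot as it stands. The module is installed in compiled form; this text tells all that it offers.
- The arm moves only by the tool step_arm, never from a script. Its argument "deltas" is a list of rows, each a list of 5 numbers: the gripper's target within -1 to 1 (fully open at 1, half-way at 0, shut at -1), then the shift along the tool's x, y, z in m, then the turn about the tool's x in degrees. A call has 1 to 12 rows; each row is the pose to reach, as a shift and turn from the pose commanded when the call began, along the tool's axes at that moment; what a row does not reach only later rows make up. A row lasts 1/8 s, in which the tool goes at most 62.5 mm and 10.7 degrees, less where a joint would pass 70% of its speed; a pose out of reach is approached as far as the arm can. A call with a gripper value outside its range is refused whole. The fingers move at their own pace and stop on an object; "newtons" is the grip in N (left out, the last holds). Time passes only in rows, so rows that repeat a pose let the fingers close. It gives the time, the measured TCP pose, the force and the opening at its end, in the units of the state.
- monitor.get_obs(): the state, without advancing time (a new reading comes with each control period).
- read_camera(name): name is "scene" or "side" or "wrist"; returns (picture, depth): 420x560x3 uint8, red, green, blue; 420x560 float32, m along the optical axis (not along the pixel's ray), 0 where there is no reading.
- camera_model(name): a dict with "fx", "fy", "cx", "cy" (pixels), "xyz" and "attitude" of the camera in the world. Camera axes: x right, y down, z forward; pixel columns grow to the right and rows downward; lengths in m; the calibration is good to about 2 mm. A picture is of the moment at which its call begins: read the wrist's pose just before it. camera_model takes no time and is no camera call; for the wrist camera it gives the pose at the moment of the call.
- env.sign_off(): hands the job in, once; it reports no verdict.
Trained networks look in the newest picture that a camera, given by its name, has taken for a name from the list of things; names that differ only in an ending like _2 or _b are one class to them, and where a whole thing is asked for, a point or a joint stands for the part that bears it (a point fixed in the world has none). Each returns a list of dicts, best first, with "p" (0 to 1); they miss things now and then, are a little off and sometimes report something else, mostly with a low value. They report only what shows in the picture. A call takes as long as a camera call. They do not tell look-alikes from the thing itself.
- regions_of(camera, thing): "pixels" (420x560 bool, what is visible of it) and "pixel" ([column, row] in pixels, amid what is visible of it).
The state is a dict: "time_s": time; "qpos": joint angles; "joint_velocities": joint speeds; "effort": joint torques, N m; "tool_pos": TCP position; "tool_rot": TCP orientation; "force": force on the tool from outside, world axes, zero at the start; "wrist_torque": the same for the moment, N m; "grip_width": finger opening in m.
Only numpy, scipy, OpenCV 4.12 (cv2) and the standard library are available. Lean on these libraries where they do the work, as an engineer would, in place of code of your own. Each camera call takes 0.05 s, during which the arm holds its last target. There are 200 camera calls.

## Working session

There is one attempt and no reset: what is moved stays moved. The work goes in short steps, Python scripts to look and compute and a tool call to move; the robot and the scene stay as the last step left them, time stands still between calls to the robot, and variables do not carry over. Pictures are saved under pics/ and viewed, about 8 in all and at most 12, crops included, and the job is handed in when it is done.

Besides the shell and the picture viewer there is one more tool, called as a command line: name --pt "numbers of a row" for each row, then --argument value for the rest. step_arm: Moves the arm, as the interface text tells. Its arguments: {"type":"object","properties":{"deltas":{"type":"array"},"newtons":{"type":"number"}},"required":["deltas"]}

```bash
mkdir -p pics; cat > h.py <<'E'
import numpy as np, cv2
from scipy.spatial.transform import Rotation as R
from cell import monitor, read_camera, camera_model, env, regions_of
def rotm(a):
    a=np.array(a,float)
    return a if a.shape==(3,3) else R.from_euler('xyz',a,degrees=True).as_matrix()
def cloud(name,d):
    m=camera_model(name); v,u=np.indices(d.shape)
    P=np.stack([(u-m['cx'])/m['fx']*d,(v-m['cy'])/m['fy']*d,d],-1)
    W=P@rotm(m['attitude']).T+np.array(m['xyz']); W[d<=0]=np.nan
    return W
E
python3 - <<'E'
from h import *
o=monitor.get_obs(); print({k:o[k] for k in('time_s','tool_pos','tool_rot','force','grip_width')})
for n in('scene','side'):
    print(n,camera_model(n)); p,d=read_camera(n); W=cloud(n,d)
    cv2.imwrite(f'pics/{n}0.png',p[...,::-1]); np.savez(f'{n}0.npz',p=p,d=d,W=W)
    for t in('cassette','rack','stage','light_box','end_stop','short_plate0','beaker','reagent_bottle'):
        for r in regions_of(n,t):
            w=W[r['pixels']]; w=w[~np.isnan(w[:,0])]
            if len(w): print(n,t,round(r['p'],2),r['pixel'],len(w),np.median(w,0).round(3),np.percentile(w,3,axis=0).round(3),np.percentile(w,97,axis=0).round(3))
E
```

```text
{'time_s': 0.0, 'tool_pos': array([ 0.20040438, -0.61778705,  0.24046857]), 'tool_rot': array([-175.99878555,   89.89006239,  111.98186386]), 'force': array([-0.17666679,  0.29026178, -0.05132716]), 'grip_width': 0.08683210142157273}
scene {'fx': 518.8210270589796, 'fy': 518.8210270589796, 'cx': 281.4309407419063, 'cy': 214.82197395216892, 'xyz': array([ 1.2123241 , -0.05313316,  0.84394592]), 'attitude': array([-139.45363748,    0.7558039 ,   87.06740606])}
scene cassette 0.93 [161.5, 148.6] 2022 [ 0.339 -0.283  0.071] [ 0.267 -0.314  0.002] [ 0.397 -0.254  0.122]
scene cassette 0.6 [154.1, 215.4] 780 [ 0.524 -0.282  0.065] [ 0.475 -0.293  0.018] [ 0.566 -0.274  0.095]
scene rack 0.71 [188.3, 234.9] 3173 [ 0.542 -0.218  0.011] [ 0.469 -0.312  0.006] [ 0.596 -0.147  0.033]
scene stage 0.96 [401.4, 133.0] 6212 [0.295 0.268 0.023] [0.195 0.166 0.01 ] [0.389 0.341 0.083]
scene stage 0.7 [404.1, 338.5] 7717 [0.803 0.174 0.015] [0.729 0.101 0.01 ] [0.873 0.232 0.06 ]
scene stage 0.55 [410.9, 223.7] 5267 [0.567 0.232 0.016] [0.493 0.159 0.009] [0.634 0.29  0.061]
scene light_box 0.92 [427.
[... 2690 characters left out ...]
] 780 [0.19  0.263 0.078] [0.183 0.233 0.023] [0.205 0.294 0.09 ]
side end_stop 0.59 [242.8, 248.4] 408 [0.49  0.22  0.049] [0.488 0.197 0.012] [0.5   0.246 0.067]
side short_plate0 0.58 [331.8, 171.3] 252 [ 0.523 -0.227  0.04 ] [ 0.479 -0.234  0.024] [ 0.567 -0.219  0.051]
side short_plate0 0.57 [315.4, 176.1] 359 [ 0.532 -0.173  0.035] [ 0.484 -0.183  0.011] [ 0.577 -0.165  0.05 ]
side beaker 0.93 [238.7, 187.8] 818 [0.654 0.029 0.058] [ 0.634 -0.015  0.003] [0.692 0.044 0.083]
side reagent_bottle 0.6 [322.6, 217.0] 830 [0.407 0.037 0.052] [0.389 0.014 0.005] [0.433 0.047 0.098]
side reagent_bottle 0.51 [333.7, 182.3] 800 [ 0.482 -0.176  0.012] [ 0.455 -0.293 -0.   ] [ 0.59  -0.143  0.029]
```

View pics/scene0.png

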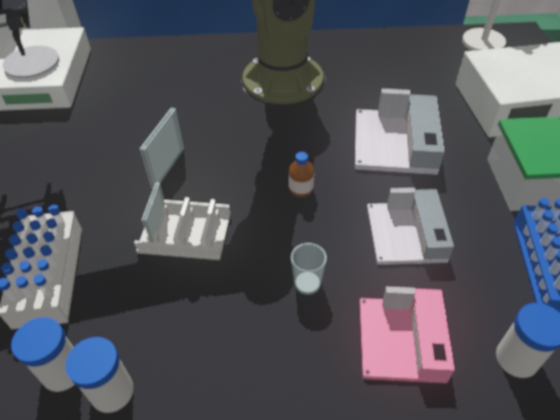

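The scene picture shows the rack with the cassette in its left slot at about (154,210). A larger look-alike stands behind it at (162,148). The small white stage is at (410,225), with a bigger white one at (400,133) and the pink one at (404,338). Next I fit the poses.

```bash
python3 - <<'E'
from h import *
def fit(W,box,z):
    w=W.reshape(-1,3); w=w[~np.isnan(w[:,0])]
    m=(w[:,0]>box[0])&(w[:,0]<box[1])&(w[:,1]>box[2])&(w[:,1]<box[3])&(w[:,2]>z[0])&(w[:,2]<z[1])
    w=w[m]; c,s,a=cv2.minAreaRect((w[:,:2]*1000).astype(np.float32)); 
    pc=w[:,:2]-w[:,:2].mean(0); e=np.linalg.svd(pc,full_matrices=False)[2][0]
    return len(w),np.round(c,1),np.round(s,1),round(a,1),'pca',round(np.degrees(np.arctan(e[1]/e[0])),2),'z',np.percentile(w[:,2],[50,97]).round(4)
for n in('scene','side'):
    W=np.load(n+'0.npz')['W']
    print(n,'cassette body',fit(W,(.44,.6,-.31,-.255),(.06,.11)))
    print(n,'cassette top',fit(W,(.44,.6,-.31,-.255),(.085,.11)))
    print(n,'plate0',fit(W,(.44,.6,-.25,-.21),(.040,.06)))
    print(n,'plate1',fit(W,(.44,.61,-.20,-.155),(.040,.06)))
    print(n,'lbtop',fit(W,(.46,.66,.235,.31),(.047,.06)))
    print(n,'stop top',fit(W,(.475,.52,.17,.26),(.061,.08)))
    print(n,'slab',fit(W,(.46,.66,.14,.25),(.006,.018)))
    # front face of the box
    w=W.reshape(-1,3); m=(w[:,0]>.52)&(w[:,0]<.63)&(w[:,1]>.22)&(w[:,1]<.27)&(w[:,2]>.02)&(w[:,2]<.046)
    if m.sum()>50:
        p=np.polyfit(w[m,0],w[m,1],1); print('face',m.sum(),'y@.56',np.polyval(p,.56).round(4),np.degrees(np.arctan(p[0])).round(2))
    m=(w[:,0]>.475)&(w[:,0]<.52)&(w[:,1]>.195)&(w[:,1]<.243)&(w[:,2]>.02)&(w[:,2]<.06)
    if m.sum()>20:
        p=np.polyfit(w[m,1],w[m,0],1); print('stopface',m.sum(),'x@.22',np.polyval(p,.22).round(4),np.degrees(np.arctan(p[0])).round(2),np.percentile(w[m,0],[5,95]))
E
```

```text
scene cassette body (478, array([ 516.9, -283.7]), array([ 10.1, 103.6]), 80.3, 'pca', np.float64(-9.9), 'z', array([0.085 , 0.0952]))
scene cassette top (239, array([ 517.2, -284. ]), array([  9.6, 102.9]), 80.7, 'pca', np.float64(-9.3), 'z', array([0.0925, 0.0957]))
scene plate0 (246, array([ 525.1, -229.7]), array([  9.2, 101.7]), 81.1, 'pca', np.float64(-9.42), 'z', array([0.0522, 0.0558]))
scene plate1 (229, array([ 533.4, -176.1]), array([  9.2, 103.1]), 80.9, 'pca', np.float64(-9.57), 'z', array([0.0527, 0.056 ]))
scene lbtop (1559, array([559.6, 266.4]), array([153.8,  61.3]), 0.2, 'pca', np.float64(-1.22), 'z', array([0.0535, 0.0565]))
scene stop top (165, array([499. , 220.4]), array([50.4, 16.6]), 84.3, 'pca', np.float64(87.32), 'z', array([0.0679, 0.0711]))
scene slab (2583, array([558.7, 198.6]), array([155.6,  99.7]), 0.9, 'pca', np.float64(3.53), 'z', array([0.0134, 0.0164]))
face 196 y@.56 0.2448 -1.3
stopface 305 x@.22 0.5022 3.55 [0.49911651 0.50475384]
side cassette body (333, array([ 515.8, -284.2]), array([ 15.3, 105. ]), 81.6, 'pca', np.float64(-9.24), 'z', array([0.0766, 0.0903]))
side cassette top (88, array([ 514.2, -284. ]), array([14.9, 98.9]), 80.5, 'pca', np.float64(-9.26), 'z', array([0.0885, 0.0908]))
side plate0 (139, array([ 523.6, -229. ]), array([13.7, 99.8]), 81.2, 'pca', np.float64(-9.05), 'z', array([0.0466, 0.0516]))
side plate1 (139, array([ 532.3, -174.7]), array([ 12.4, 100.4]), 80.2, 'pca', np.float64(-8.89), 'z', array([0.0468, 0.0507]))
side lbtop (1180, array([557.7, 266.2]), array([ 62.1, 152.2]), 89.7, 'pca', np.float64(1.15), 'z', array([0.0505, 0.0527]))
side stop top (112, array([494.2, 222.2]), array([50.5, 14.3]), 88.3, 'pca', np.float64(88.7), 'z', array([0.0653, 0.0675]))
side slab (672, array([555.2, 200.7]), array([ 93.5, 151.4]), 88.4, 'pca', np.float64(-10.27), 'z', array([0.0103, 0.014 ]))
stopface 211 x@.22 0.4895 1.09 [0.48771528 0.49089327]
```

```bash
cat >> h.py <<'E'
def plan(target,yaw):
    """tool-axis shift and turn about tool x to reach TCP target with jaw axis along world angle yaw+90 (mod 180)"""
    o=monitor.get_obs(); M=rotm(o['tool_rot'])
    d=M.T@(np.array(target)-o['tool_pos']); z=M[:,2]; cur=np.degrees(np.arctan2(z[1],z[0]))
    turn=-((yaw+90-cur+90)%180-90)  # tool x down: +turn is cw seen from above
    print('t',o['time_s'],'pos',o['tool_pos'].round(4),'rot',o['tool_rot'].round(2),'F',o['force'].round(2),'w',o['grip_width'])
    print('jaw ang',cur.round(2),'tilt x axis',M[:,0].round(4),'shift',d.round(4),'turn',round(turn,2),'alt',round(turn-180*np.sign(turn),2),'q',o['qpos'].round(1))
E
python3 -c "
from h import *
plan([.517,-.284,.20],-9.2)"
```

```text
t 0.9 pos [ 0.2006 -0.6183  0.2416] rot [ -34.74   89.99 -106.76] F [-0.04  0.23 -0.07] w 0.08695451992292073
jaw ang -72.02 tilt x axis [-0.e+00 -1.e-04 -1.e+00] shift [ 0.0415  0.4041 -0.2203] turn 27.18 alt -152.82 q [72.8 18.4 -4.  83.1  1.3 78.5 -3.3]
```

step_arm --pt "0.1 0.005 0.05 -0.027 4" --pt "0.1 0.01 0.1 -0.055 7" --pt "0.1 0.015 0.15 -0.082 11" --pt "0.1 0.02 0.2 -0.11 14" --pt "0.1 0.025 0.25 -0.137 17" --pt "0.1 0.03 0.3 -0.165 21" --pt "0.1 0.035 0.35 -0.192 24" --pt "0.1 0.04 0.404 -0.22 27" --pt "0.1 0.04 0.404 -0.22 27" --pt "0.1 0.04 0.404 -0.22 27"

```text
time_s: 2.15
tool_pos: [0.5167, -0.2846, 0.2015]
tool_rot: [-36.6, 89.9, -135.6]
force: [-0.7, -0.8, 0.4]
grip_width: 0.048
```

```bash
python3 - <<'E'
from h import *
plan([.517,-.284,.073],-9.2)
print(camera_model('wrist'))
p,d=read_camera('wrist'); W=cloud('wrist',d)
cv2.imwrite('pics/w1.png',p[...,::-1])
for t in('cassette','short_plate0'):
    for r in regions_of('wrist',t):
        w=W[r['pixels']]; w=w[~np.isnan(w[:,0])]
        if len(w)<30: continue
        h=np.percentile(w[:,2],97); w=w[w[:,2]>h-.006]
        print(t,round(r['p'],2),r['pixel'],len(w),h.round(4),cv2.minAreaRect((w[:,:2]*1000).astype(np.float32)))
E
```

```text
t 2.15 pos [ 0.5167 -0.2846  0.2015] rot [ -36.65   89.95 -135.63] F [-0.68 -0.76  0.4 ] w 0.04800256602086963
jaw ang -98.98 tilt x axis [-6.e-04 -6.e-04 -1.e+00] shift [ 0.1285  0.0002 -0.0007] turn 0.22 alt -179.78 q [ 41.7  13.4 -17.9  94.6   4.3  72.7 -76.1]
{'fx': 315.5619065262624, 'fy': 315.5619065262624, 'cx': 276.85864286649667, 'cy': 207.06656671368393, 'xyz': array([ 0.598402  , -0.29784685,  0.34430313]), 'attitude': array([ 1.62632261e+02, -4.10948009e-02, -9.90649990e+01])}
cassette 0.7 [276.7, 198.6] 771 0.093 ((517.305908203125, -286.6625671386719), (7.390039443969727, 99.82241821289062), 80.61524200439453)
cassette 0.68 [312.1, 335.1] 117 0.1187 ((467.1066589355469, -302.96136474609375), (147.59811401367188, 13.035826683044434), 5.737950325012207)
short_plate0 0.76 [168.5, 190.6] 942 0.0528 ((534.977294921875, -178.9899444580078), (8.672211647033691, 99.44245910644531), 80.46784973144531)
short_plate0 0.6 [224.8, 189.3] 861 0.0529 ((524.63232421875, -242.7730712890625), (29.18485450744629, 98.30592346191406), 80.4145736694336)
```

step_arm --pt "0.1 0.04 0 0.001 0.4" --pt "0.1 0.08 0 0.001 0.4" --pt "0.1 0.11 0 0.001 0.4" --pt "0.1 0.1285 0 0.001 0.4" --pt "0.1 0.1285 0 0.001 0.4" --pt "-1 0.1285 0 0.001 0.4" --pt "-1 0.1285 0 0.001 0.4" --pt "-1 0.1285 0 0.001 0.4" --pt "-1 0.1285 0 0.001 0.4" --pt "-1 0.1285 0 0.001 0.4" --newtons 30

```text
time_s: 3.55
tool_pos: [0.5169, -0.2853, 0.0732]
tool_rot: [50.2, 90.0, -49.3]
force: [-0.2, 0.0, 0.7]
grip_width: 0.0075
```

step_arm --pt "-1 -0.01 0 0 0" --pt "-1 -0.02 0 0 0" --pt "-1 -0.03 0 0 0" --pt "-1 -0.045 0 0 0" --pt "-1 -0.065 0 0 0" --pt "-1 -0.09 0 0 0" --pt "-1 -0.12 0 0 0" --pt "-1 -0.145 0 0 0" --pt "-1 -0.155 0 0 0" --pt "-1 -0.155 0 0 0"

```text
time_s: 4.8
tool_pos: [0.5171, -0.2854, 0.2289]
tool_rot: [63.9, 89.9, -35.5]
force: [0.2, -0.5, -2.3]
grip_width: 0.0079
```

```bash
python3 - <<'E'
from h import *
p,d=read_camera('scene'); cv2.imwrite('pics/s2.png',p[100:300,80:360,::-1])
plan([.551,.19,.228],-1.2)
E
```

```text
t 4.85 pos [ 0.5166 -0.2852  0.2277] rot [-92.01  89.97 168.57] F [ 0.7   0.83 -2.18] w 0.007857213970167917
jaw ang -99.42 tilt x axis [-5.e-04  1.e-04 -1.e+00] shift [-2.000e-04 -4.380e-02 -4.744e-01] turn -8.22 alt 171.78 q [ 41.8  12.5 -17.9  92.6   3.9  75.6 -76.1]
```

View pics/s2.png

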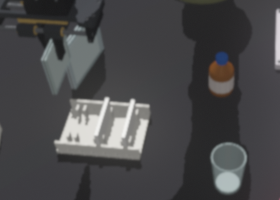

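The crop shows the cassette lifted clear at about (55,60), with both short plates still in the rack. I carry it over to the stage now.

step_arm --pt "-1 0 -0.002 -0.03 -1" --pt "-1 0 -0.006 -0.085 -2" --pt "-1 0 -0.009 -0.145 -3" --pt "-1 0 -0.013 -0.205 -4" --pt "-1 0 -0.017 -0.265 -5" --pt "-1 0 -0.02 -0.325 -6" --pt "-1 0 -0.024 -0.385 -7" --pt "-1 0 -0.028 -0.435 -8.2" --pt "-1 0 -0.03 -0.465 -8.2" --pt "-1 0 -0.03 -0.477 -8.2" --pt "-1 0 -0.03 -0.477 -8.2" --pt "-1 0 -0.03 -0.477 -8.2"

```text
time_s: 6.35
tool_pos: [0.5655, 0.1881, 0.2276]
tool_rot: [-20.0, 89.9, -111.3]
force: [-0.3, -1.5, -2.5]
grip_width: 0.0082
```

```bash
python3 - <<'E'
from h import *
plan([.554,.24,.20],-1.2)
print(camera_model('wrist'))
p,d=read_camera('wrist'); W=cloud('wrist',d); np.savez('w3.npz',p=p,W=W)
cv2.imwrite('pics/w3.png',p[...,::-1])
for t in('cassette','light_box','end_stop','stage'):
    for r in regions_of('wrist',t):
        w=W[r['pixels']]; w=w[~np.isnan(w[:,0])]
        if len(w)<30: continue
        print(t,round(r['p'],2),r['pixel'],len(w),np.percentile(w,3,axis=0).round(4),np.percentile(w,97,axis=0).round(4))
E
```

```text
t 6.35 pos [0.5655 0.1881 0.2276] rot [ -19.99   89.91 -111.35] F [-0.26 -1.45 -2.45] w 0.00820511035025143
jaw ang -91.36 tilt x axis [-6.0e-04 -1.5e-03 -1.0e+00] shift [ 0.0275 -0.0127 -0.0517] turn -0.16 alt 179.84 q [  10.1   15.7  -37.1   91.2    9.7   76.4 -119.6]
{'fx': 315.5619065262624, 'fy': 315.5619065262624, 'cx': 276.85864286649667, 'cy': 207.06656671368393, 'xyz': array([0.64808749, 0.18587424, 0.37043838]), 'attitude': array([ 1.62629069e+02, -8.49064641e-02, -9.14411437e+01])}
cassette 0.92 [275.8, 238.4] 2713 [0.5383 0.1833 0.1788] [0.6166 0.1912 0.2472]
end_stop 0.91 [294.4, 8.5] 1359 [0.7259 0.146  0.0185] [0.7342 0.1916 0.0681]
end_stop 0.6 [242.6, 248.0] 875 [0.4949 0.2024 0.0162] [0.5048 0.244  0.0679]
stage 0.86 [287.2, 18.1] 5151 [0.7171 0.1077 0.0071] [0.7452 0.239  0.0675]
stage 0.77 [270.1, 341.7] 338 [0.3369 0.167  0.015 ] [0.3584 0.2201 0.0174]
stage 0.67 [232.1, 185.1] 15713 [0.496  0.1592 0.0108] [0.6319 0.2905 0.0544]
```

View pics/w3.png

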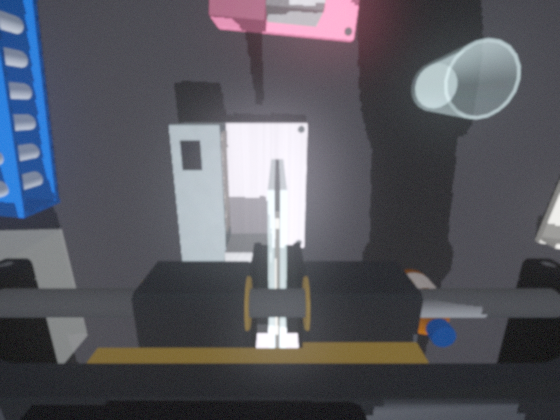

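The wrist picture shows the stage at about (240,190) with the light box to its left. The cassette stands upright over the free area at (278,220), and the end stop is partly visible at (245,245). Next I fit the edges.

```bash
python3 - <<'E'
from h import *
W=np.load('w3.npz')['W']; w=W.reshape(-1,3); w=w[~np.isnan(w[:,0])]
def sel(x0,x1,y0,y1,z0,z1): return w[(w[:,0]>x0)&(w[:,0]<x1)&(w[:,1]>y0)&(w[:,1]<y1)&(w[:,2]>z0)&(w[:,2]<z1)]
t=sel(.48,.66,.22,.31,.048,.058); print('lb top',cv2.minAreaRect((t[:,:2]*1e3).astype(np.float32)),np.median(t[:,2]))
for side in('lo','hi'):
  xs=np.arange(.505,.63,.005); ys=[]
  for x in xs:
    b=t[abs(t[:,0]-x)<.004,1]; ys.append(np.percentile(b,3 if side=='lo' else 97) if len(b)>8 else np.nan)
  ys=np.array(ys); k=~np.isnan(ys); p=np.polyfit(xs[k],ys[k],1); r=np.polyval(p,xs[k])-ys[k]
  print(side,'y@.55',np.polyval(p,.55).round(4),'deg',np.degrees(np.arctan(p[0])).round(2),'rms',r.std().round(4),k.sum())
t=sel(.52,.62,.225,.255,.016,.045); p=np.polyfit(t[:,0],t[:,1],1); print('face',len(t),np.polyval(p,.55),np.degrees(np.arctan(p[0])))
t=sel(.48,.52,.18,.25,.062,.075); print('stop top',len(t),cv2.minAreaRect((t[:,:2]*1e3).astype(np.float32)),np.percentile(t,[3,97],axis=0).round(4))
t=sel(.48,.53,.19,.243,.02,.06); print('stop face',len(t),np.percentile(t[:,0],[10,50,90]))
t=sel(.5,.65,.17,.21,.1,.26); print('cass',cv2.minAreaRect((t[:,:2]*1e3).astype(np.float32)),np.percentile(t,[2,98],axis=0).round(4))
b=sel(.53,.65,.17,.21,.12,.26); p=np.polyfit(b[:,0],b[:,1],1); print('cass ang',np.degrees(np.arctan(p[0])),len(b))
s=sel(.5,.64,.13,.243,.006,.018); print('slab z',np.median(s[:,2]),np.percentile(s,[2,98],axis=0).round(4))
for n in('scene','side'):
  d=read_camera(n)[1]; W2=cloud(n,d); r=regions_of(n,'cassette')
  for q in r:
    v=W2[q['pixels']]; v=v[~np.isnan(v[:,0])]; v=v[(v[:,1]>.1)]
    if len(v)>30: print(n,q['p'],len(v),np.percentile(v,[2,98],axis=0).round(4),cv2.minAreaRect((v[:,:2]*1e3).astype(np.float32)))
E
```

```text
lb top ((560.4448852539062, 256.6173095703125), (75.51378631591797, 148.18585205078125), 88.514892578125) 0.05211394411475195
lo y@.55 0.244 deg 1.01 rms 0.0043 25
hi y@.55 0.2927 deg -1.28 rms 0.0002 25
face 374 0.24431685972852601 -1.4549552915673751
stop top 303 ((499.45355224609375, 230.59120178222656), (29.35051155090332, 12.11843204498291), 85.3831558227539) [[0.494  0.2175 0.0634]
 [0.5047 0.2444 0.0682]]
stop face 449 [0.50352973 0.50408704 0.50458108]
cass ((573.0386962890625, 188.49929809570312), (26.01930809020996, 87.2564697265625), 75.39382934570312) [[0.5397 0.1761 0.1886]
 [0.6166 0.199  0.2582]]
cass ang -1.3664779730237426 4732
slab z 0.012032188952838585 [[0.5048 0.1558 0.0105]
 [0.6319 0.2416 0.0137]]
scene 0.57 651 [[0.5058 0.1841 0.068 ]
 [0.6168 0.2223 0.249 ]] ((499.0157470703125, 218.0655517578125), (44.49894714355469, 245.58901977539062), 69.67237091064453)
side 0.57 1313 [[0.5134 0.1881 0.1632]
 [0.6118 0.1967 0.2451]] ((547.1152954101562, 205.31753540039062), (72.57242584228516, 118.78760528564453), 47.14936828613281)
```

step_arm --pt "-1 0.0 0 -0.02 0" --pt "-1 0.02 0 -0.037 0" --pt "-1 0.06 0 -0.037 0" --pt "-1 0.1 0 -0.037 0" --pt "-1 0.125 0 -0.037 0" --pt "-1 0.138 0 -0.037 0" --pt "-1 0.144 0 -0.037 0" --pt "-1 0.146 0 -0.037 0" --pt "-1 0.146 0 -0.037 0" --pt "-1 0.146 0 -0.037 0"

```text
time_s: 8.05
tool_pos: [0.5666, 0.2273, 0.0828]
tool_rot: [101.2, 89.9, 9.9]
force: [0.4, 0.7, -1.9]
grip_width: 0.0078
```

```bash
python3 - <<'E'
from h import *
plan([.554,.2397,.077],-1.35)
p,d=read_camera('side'); cv2.imwrite('pics/sd4.png',cv2.resize(p[170:330,130:330,::-1],None,fx=3,fy=3))
E
```

```text
t 8.05 pos [0.5666 0.2273 0.0828] rot [101.15  89.92   9.93] F [ 0.4   0.68 -1.92] w 0.007825342080443762
jaw ang -91.22 tilt x axis [ 1.3e-03  2.0e-04 -1.0e+00] shift [ 0.0058 -0.0128 -0.0121] turn 0.13 alt -179.87 q [   4.7   24.8  -35.9   98.1   16.2   62.2 -127.5]
```

View pics/sd4.png

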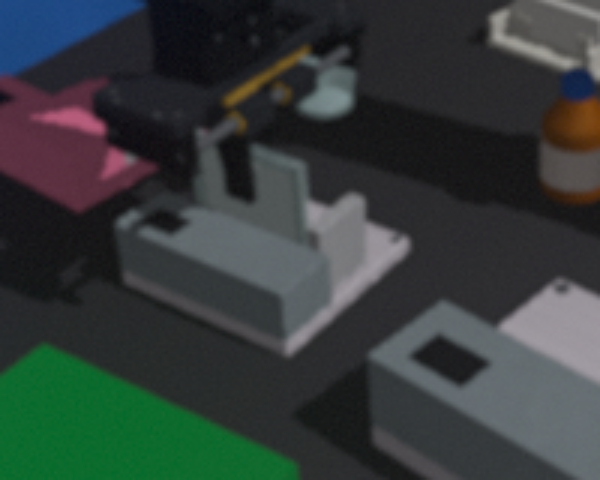

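The side crop shows the upright cassette just above the slab, between the light box and the end stop at about (330,240). I lower it gently.

step_arm --pt "-1 0.001 0 0 0" --pt "-1 0.002 0 0 0" --pt "-1 0.003 0 0 0" --pt "-1 0.004 0 0 0" --pt "-1 0.004 0 0 0" --pt "-1 0.004 0 0 0"

```text
time_s: 8.85
tool_pos: [0.5661, 0.2272, 0.078]
tool_rot: [-9.9, 90.0, -101.1]
force: [0.2, 0.8, -1.6]
grip_width: 0.0079
```

step_arm --pt "-1 0.0005 0 0 0" --pt "-1 0.001 0 0 0" --pt "-1 0.0015 0 0 0" --pt "-1 0.0015 0 0 0" --pt "-1 0.0015 0 0 0"

```text
time_s: 9.48
tool_pos: [0.5662, 0.2272, 0.0773]
tool_rot: [54.3, 90.0, -36.9]
force: [-2.6, -1.0, 6.3]
grip_width: 0.0085
```

step_arm --pt "-1 -0.001 0 0 0" --pt "-1 -0.001 -0.003 -0.003 0" --pt "-1 -0.001 -0.006 -0.006 0" --pt "-1 -0.001 -0.008 -0.008 0" --pt "-1 -0.001 -0.009 -0.009 0" --pt "-1 -0.001 -0.009 -0.009 0" --pt "-1 -0.001 -0.009 -0.009 0"

```text
time_s: 10.35
tool_pos: [0.5572, 0.2362, 0.0774]
tool_rot: [-56.3, 90.0, -147.5]
force: [0.1, -0.8, -2.3]
grip_width: 0.0075
```

step_arm --pt "-1 0 0 -0.001 0" --pt "-1 0 0 -0.0015 0" --pt "-1 0 0 -0.002 0" --pt "-1 0 0 -0.0025 0" --pt "-1 0 0 -0.003 0" --pt "-1 0 0 -0.003 0"

```text
time_s: 11.1
tool_pos: [0.5573, 0.2394, 0.0775]
tool_rot: [14.2, 90.0, -77.0]
force: [-0.0, 0.3, -1.3]
grip_width: 0.0079
```

step_arm --pt "-1 0 0 -0.0005 0" --pt "-1 0 0 -0.001 0" --pt "-1 0 0 -0.0015 0" --pt "-1 0 0 -0.0015 0" --pt "-1 0 0 -0.0015 0"

```text
time_s: 11.72
tool_pos: [0.5574, 0.2406, 0.0775]
tool_rot: [-14.8, 90.0, -106.0]
force: [-0.5, -0.8, -1.0]
grip_width: 0.0077
```

step_arm --pt "-1 0 0 -0.0005 0" --pt "-1 0 0 -0.001 0" --pt "-1 0 0 -0.001 0" --pt "-1 0 0 -0.001 0"

```text
time_s: 12.22
tool_pos: [0.5574, 0.2406, 0.0775]
tool_rot: [-12.6, 89.9, -103.9]
force: [-2.2, -5.1, 1.7]
grip_width: 0.0077
```

step_arm --pt "-1 0 -0.001 0 0" --pt "-1 0 -0.0015 0 0" --pt "-1 0 -0.002 0 0" --pt "-1 0 -0.0025 0 0" --pt "-1 0 -0.003 0 0" --pt "-1 0 -0.003 0 0"

```text
time_s: 12.98
tool_pos: [0.5561, 0.2406, 0.0776]
tool_rot: [73.8, 89.8, -17.5]
force: [2.5, -5.5, -1.0]
grip_width: 0.0081
```

step_arm --pt "-1 0 -0.0005 0 0" --pt "-1 0 -0.001 0 0" --pt "-1 0 -0.001 0 0" --pt "-1 0 -0.001 0 0"

```text
time_s: 13.48
tool_pos: [0.5551, 0.2407, 0.0776]
tool_rot: [74.4, 89.8, -16.9]
force: [1.8, -4.7, -2.0]
grip_width: 0.0079
```

step_arm --pt "-1 0 -0.0005 0 0" --pt "-1 0 -0.001 0 0" --pt "-1 0 -0.001 0 0" --pt "-1 0 -0.001 0 0"

```text
time_s: 13.98
tool_pos: [0.5541, 0.2407, 0.0776]
tool_rot: [74.4, 89.8, -16.9]
force: [3.3, -5.6, -2.4]
grip_width: 0.008
```

step_arm --pt "-1 0 -0.0005 0 0" --pt "-1 0 -0.001 0 0" --pt "-1 0 -0.001 0 0" --pt "-1 0 -0.001 0 0"

```text
time_s: 14.48
tool_pos: [0.5536, 0.2407, 0.0776]
tool_rot: [81.9, 89.8, -9.4]
force: [4.1, -4.8, -2.6]
grip_width: 0.008
```

step_arm --pt "-1 0 -0.0005 0 0" --pt "-1 0 -0.001 0 0" --pt "-1 0 -0.001 0 0" --pt "-1 0 -0.001 0 0"

```text
time_s: 14.98
tool_pos: [0.5535, 0.2407, 0.0778]
tool_rot: [90.3, 89.7, -1.0]
force: [6.2, -4.5, -4.0]
grip_width: 0.0082
```

step_arm --pt "-1 0.0005 0 0 0" --pt "-1 0.001 -0.0005 -0.0005 0" --pt "-1 0.001 -0.001 -0.0005 0" --pt "-1 0.001 -0.001 -0.0005 0" --pt "-1 0.001 -0.001 -0.0005 0" --pt "-1 0.001 -0.001 -0.0005 0"

```text
time_s: 15.72
tool_pos: [0.5535, 0.2407, 0.0777]
tool_rot: [86.1, 89.6, -5.2]
force: [5.7, -6.0, 0.6]
grip_width: 0.0083
```

```bash
python3 - <<'E'
from h import *
p,d=read_camera('side'); W=cloud('side',d); cv2.imwrite('pics/sd5.png',cv2.resize(p[170:330,130:330,::-1],None,fx=3,fy=3))
for n in('side','scene'):
    d=read_camera(n)[1]; W=cloud(n,d)
    for t in('cassette','short_plate0','beaker','reagent_bottle'):
        for r in regions_of(n,t):
            w=W[r['pixels']]; w=w[~np.isnan(w[:,0])]
            if len(w)>20: print(n,t,round(r['p'],2),r['pixel'],len(w),np.median(w,0).round(3),np.percentile(w,3,axis=0).round(3),np.percentile(w,97,axis=0).round(3))
p,d=read_camera('wrist'); w=cloud('wrist',d).reshape(-1,3); w=w[~np.isnan(w[:,0])]
b=w[(w[:,0]>.568)&(w[:,0]<.62)&(w[:,1]>.225)&(w[:,1]<.255)&(w[:,2]>.06)&(w[:,2]<.105)]
if len(b)>30:
    A=np.c_[b[:,0],b[:,2],np.ones(len(b))]; c=np.linalg.lstsq(A,b[:,1],rcond=None)[0]; print('cass wrist yaw',np.degrees(np.arctan(c[0])),'tilt',np.degrees(np.arctan(c[1])),len(b),np.percentile(b,[2,98],axis=0).round(4))
l=w[(w[:,0]>.57)&(w[:,0]<.63)&(w[:,1]>.26)&(w[:,1]<.31)&(w[:,2]>.045)&(w[:,2]<.06)]
xs=np.arange(.575,.63,.005); ys=[np.percentile(l[abs(l[:,0]-x)<.004,1],97) for x in xs]; print('lb back yaw',np.degrees(np.arctan(np.polyfit(xs,ys,1)[0])),len(l))
plan([.554,.2397,.077],-1.35)
E
```

```text
side cassette 0.94 [403.1, 167.3] 1905 [ 0.323 -0.277  0.062] [ 0.264 -0.304  0.002] [ 0.392 -0.253  0.117]
side cassette 0.87 [226.4, 236.8] 368 [0.525 0.245 0.073] [0.502 0.241 0.054] [0.589 0.247 0.095]
side short_plate0 0.8 [332.1, 169.9] 301 [ 0.519 -0.227  0.039] [ 0.475 -0.237  0.022] [ 0.569 -0.212  0.051]
side short_plate0 0.67 [313.1, 174.9] 371 [ 0.533 -0.173  0.036] [ 0.484 -0.182  0.008] [ 0.577 -0.165  0.051]
side beaker 0.75 [241.1, 200.9] 145 [0.646 0.017 0.021] [ 0.637 -0.016 -0.001] [0.682 0.035 0.083]
side reagent_bottle 0.97 [323.6, 215.6] 958 [0.408 0.034 0.045] [ 0.389 -0.119 -0.002] [0.48  0.047 0.098]
scene cassette 0.92 [161.3, 149.7] 1990 [ 0.341 -0.283  0.072] [ 0.27  -0.313  0.004] [ 0.397 -0.254  0.122]
scene short_plate0 0.82 [208.6, 223.4] 359 [ 0.537 -0.175  0.047] [ 0.488 -0.186  0.015] [ 0.583 -0.166  0.056]
scene short_plate0 0.77 [181.5, 220.9] 403 [ 0.53  -0.229  0.046] [ 0.477 -0.24   0.013] [ 0.575 -0.22   0.056]
scene beaker 0.88 [306.4, 267.2] 1478 [0.665 0.014 0.056] [ 0.637 -0.015  0.002] [0.696 0.041 0.087]
scene reagent_bottle 0.58 [300.7, 176.6] 858 [0.434 0.018 0.06 ] [ 0.414 -0.005  0.01 ] [0.444 0.043 0.102]
cass wrist yaw -1.3641994475131622 tilt -0.0671482752574528 1747 [[0.5689 0.2356 0.0657]
 [0.6046 0.2434 0.0976]]
lb back yaw -1.1658370614002416 6508
t 16.325 pos [0.5535 0.2407 0.0777] rot [86.1  89.58 -5.24] F [ 5.93 -5.91  0.4 ] w 0.0076206466932216485
jaw ang -91.34 tilt x axis [ 7.2e-03 -7.0e-04 -1.0e+00] shift [0.0007 0.0006 0.001 ] turn 0.01 alt -179.99 q [   3.5   24.3  -36.2   99.6   16.4   61.  -129.5]
```

View pics/sd5.png

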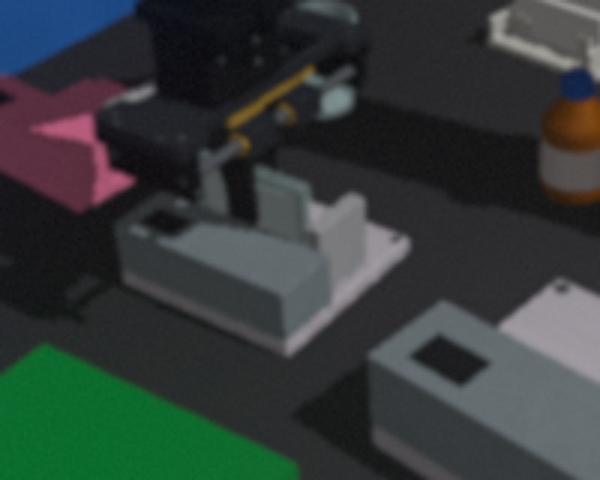

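The cassette sits flush with the light box and the end stop. I add a bit more push on the end stop so the margin over friction is clear.

step_arm --pt "-1 0 -0.0005 0 0" --pt "-1 0 -0.001 -0.0003 0" --pt "-1 0 -0.0015 -0.0005 0" --pt "-1 0 -0.002 -0.0005 0" --pt "-1 0 -0.002 -0.0005 0" --pt "-1 0 -0.002 -0.0005 0" --pt "-1 0 -0.002 -0.0005 0"

```text
time_s: 17.2
tool_pos: [0.5533, 0.2407, 0.0779]
tool_rot: [89.5, 89.4, -1.9]
force: [10.2, -6.2, -2.8]
grip_width: 0.0078
```

step_arm --pt "-1 0 0 0 0" --pt "-1 0 0 0 0" --pt "-1 0 0 0 0" --pt "-1 0 0 0 0"

```text
time_s: 17.7
tool_pos: [0.5533, 0.2407, 0.0779]
tool_rot: [89.6, 89.4, -1.8]
force: [10.6, -5.8, -2.1]
grip_width: 0.008
```

```bash
python3 -c "
from h import *
plan([.554,.2397,.077],-1.35)
print(env.sign_off())"
```

```text
t 17.7 pos [0.5533 0.2407 0.0779] rot [89.57 89.39 -1.81] F [10.62 -5.8  -2.14] w 0.00800540350472949
jaw ang -91.38 tilt x axis [ 1.060e-02 -3.000e-04 -9.999e-01] shift [0.0009 0.0007 0.001 ] turn -0.03 alt 179.97 q [   3.5   24.1  -36.2   99.8   16.4   60.8 -129.6]
the job is handed in; nothing more can be done
None
```

I slid the cassette straight up out of its rack slot, carried it upright to the smaller non-pink stage and pressed it into the corner. I handed the job in at 17.7 s, with the gripper still holding and still pressing.

- **Pressing:** the last wrist force reading was about 10.6 N on the end-stop side and 5.8 N on the light-box side. The tool position was steady and the fingers stood at 8.0 mm. These are net wrist forces, so friction carries part of them. Once the stop was reached, extra push raised the force without moving the cassette.
- **Alignment:** the cassette's yaw measured -1.4° against about -1.2° to -1.4° for the light box. Its tilt across the face measured about 0.1° before the last push. The tool leaned about 0.6° in the end-stop direction at the end.
- **Seating:** the bottom edge may sit up to about 1 mm above the slab, because the last push lifted it slightly (downward reading -2 N). The allowed gap is 4 mm.
- **Other things:** before the last push, the short plates, the beaker and the bottle showed within a few mm of where they started. The one exception was the side camera's view of the beaker, which the arm partly hid; the scene camera showed it unmoved.

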